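# Half-turn the bayonet lid on the pick canister and hold it

## Task

Put the loose wooden lid on the pick canister: line up its two lugs with the two notches in the canister's rim and lower it until its flange sits flush, then twist it clockwise (seen from above) half of the way to its lock, 45 of the 90 degrees, without ever going on to the lock click. Finish right there with the lid still gripped in the gripper, so that I can check the fit before it is locked: the job ends holding, do not let go. Leave the other things on the counter where they are.

Things in the scene. Friction and masses are not known exactly. Their poses are not given: they have to be found in the camera images.
- lid_bar (a point): Centre of the finger bar (where to grip) of the loose dark wooden lid, about 90 g. Bar: 46 mm long along lid x, 14 mm thick (y), 40 mm tall, upright on the middle of a round flange 76 mm across, 5 mm thick; this point is 20 mm above the flange's top. The lid starts upright on its plug on the counter, this point 46.5 mm up. z is up; half-turn symmetric, either way round fits.
- lid_flange (a point): Lid, centre of its flange's underside, 25 mm below lid_bar, same axes. Under it is the plug: 21.5 mm long, 50 mm across, its lowest 7.5 mm tapering to 40 mm.
- lid_lug (a point): Lid, point on one of its two steel lugs, 30 mm along lid +x, 11 mm below the flange's underside. The lugs stick out of the plug along lid +x and -x, in line with the finger bar: 9 mm wide, 6 mm high, 66 mm from tip to tip.
- canister_mouth (a point): Fixed clear pick canister, base 124 mm across: centre of its mouth, level with the flat top of its aluminium rim, 70 mm above the counter. z up, x along the line of its two notches (at +x and -x). Rim 94 mm across, 6 mm thick, hole 55 mm; notches 15 mm wide, reaching 35.5 mm from the centre. Lid seated: lid_flange is at this point, lid_bar 25 mm above, lugs 2 mm under the rim.
- canister_half (a point): Short dark mark on the rim's top, 44 mm from the centre, 45 degrees clockwise (from above) of the +x notch: the half-way place (its twin is opposite). The finger bar points at the marks. The seated lid turns clockwise with light friction; a stop allows only about 6 degrees anticlockwise.
- canister_lock (a point): Long dark mark on the rim's top, 42.5 mm from the centre, 90 degrees clockwise of the +x notch: the lock (twin opposite; long marks also stand at the notches). From about 59 degrees the lugs push past two spring plungers of a few newtons (the click), and stop at about 90 degrees.
- clip_stand: Bystander: chrome spring clip stand, foot 64 mm across, holding a green marbled pick upright, 89 mm tall in all; origin under its foot.
- pitch_pipe: Bystander: round brass pitch pipe, 68 mm across, 14 mm high; origin under its centre.
- tuning_fork: Bystander: steel tuning fork lying along its x, about 150 mm long, 28 mm wide, 8 mm high; origin 64 mm from the stem's end, at counter level.
- kazoo: Bystander: bamboo kazoo lying along its x, 110 mm long, 26 mm thick, 30 mm high; origin under its middle.
- cymbal_a: Bystander: brass finger cymbal, 54 mm across, 20 mm high; origin under its centre.
- cymbal_b: Bystander: the other brass finger cymbal, same size; origin under its centre.
Things that resemble listed ones, but are neither listed nor needed, are in the scene too. Of the things that look like the part that bears lid_bar, the smallest one is meant.

How it is judged (in metres and radians):
On the way:
1. the lid is down on the rim with its lugs through the notches, not yet twisted (z of lid_flange in the frame of canister_mouth between -0.003 and 0.002 m and horizontal distance between lid_flange and canister_mouth below 0.005 m and angle between lid_flange's own z axis and vertical below 0.06 rad and angle between the x axis of lid_flange and the x axis of canister_mouth, either way round below 0.3 rad), for 0.1 s.
At the end, for the whole second after the job is handed in: The lid's flange sits on the rim (within 2 mm above or 3 mm below, centred within 5 mm, tilt under 0.06 rad), turned 33 to 57 degrees clockwise from the notches, at rest, and the fingers still grip it with more than 2 N (z of lid_flange in the frame of canister_mouth between -0.003 and 0.002 m and horizontal distance between lid_flange and canister_mouth below 0.005 m and angle between lid_flange's own z axis and vertical below 0.06 rad and angle between the x axis of lid_flange and the x axis of canister_mouth, either way round between 0.576 and 0.995 rad and ((x of lid_lug in the frame of canister_mouth above 0 m and y of lid_lug in the frame of canister_mouth below 0 m) or (x of lid_lug in the frame of canister_mouth below 0 m and y of lid_lug in the frame of canister_mouth above 0 m)) and contact force between the fingers and lid above 2 N and angular speed of lid below 0.2 rad/s); the arm keeps its last pose, push and grip.
It fails at once if the seated lid is turned on into the lock click (more than 66 degrees) (z of lid_flange in the frame of canister_mouth below 0.002 m and horizontal distance between lid_flange and canister_mouth below 0.01 m and angle between the x axis of lid_flange and the x axis of canister_mouth, either way round above 1.15 rad).
It fails at once if one of the other things on the counter is moved more than 15 mm (distance of any of clip_stand, pitch_pipe, tuning_fork, kazoo, cymbal_a, cymbal_b from where it was at the start of the episode above 0.015 m).
It also fails if it takes over 40 s, if anything falls off the work surface, if the arm or the gripper's body presses on something with over 40 N, if the wrist force passes 120 N, or if a joint passes its speed limit or range.

## Robot

A 7-joint arm with a two-finger parallel gripper is mounted at the origin on the work surface. World frame = base frame: x ahead of the robot, y to its left, z up, the work surface at z = 0. Lengths are in mm, angles in rad, forces in N, time in s.
With the tool pointing down it reaches from about 400 to 925 mm from the base axis. Payload 4.1 kg.
Tool frame: the origin (TCP) lies between the finger pads; the fingertips stand env.tcp_to_tips ahead of it and the grasp point (between the pads) is the TCP (env.tcp_to_tips is the distance from the TCP to the fingertips, in mm); z points along the fingers, x is the direction in which the jaws open and shut, and the axes are right-handed (so a half turn about z gives the same grasp; the last joint's range is limited). The gripper opens to 85 mm and grips with 20 to 120 N. Pads are 22 mm wide; open, the fingers measure 114 mm over their backs; the gripper's body (76 mm by 85 mm) begins 54 mm behind the grasp point. The pads swing forward as they close: fully open they stand 13 mm farther back than shut.
Start: joints at [-1.207, 0.398, 0.045, 1.537, -0.019, 1.207, -0.051], TCP at [290.18, 581.667, 250.347] pointing down, gripper open.
Joint ranges: [-2.82, 2.82], [-0.49, 2.23], [-1.37, 1.46], [0, 2.46], [-1.36, 4.5], [0.23, 2], [-2.94, 2.94]. Speed limits (rad/s): [2.57, 2.57, 3.14, 3.14, 3.14, 3.14, 3.14].

## Interface

Orientations are given as a unit quaternion [w, x, y, z].
In Python, from cell import sense, optics, order, env gives the robot as it stands.
- The arm moves only by the tool send_rows, never from a script. Its argument "series" is a list that holds one entry, the list of rows, each a list of 7 numbers: the opening, from 0 (shut) to 1 (fully open), then the shift along the tool's x, y, z in units of 250 mm (1.0 is 250 mm), then the turn, a rotation vector about the tool's x, y, z in units of 90 degrees (1.0 is 90 degrees). A call has 1 to 8 rows; each row is the pose to reach, as a shift and turn from the pose commanded when the call began, along the tool's axes at that moment; what a row does not reach only later rows make up. A row lasts 1/8 s, in which the tool goes at most 62.5 mm and 10.7 degrees, less where a joint would pass 70% of its speed; a pose out of reach is approached as far as the arm can. A call with a number of a shift or a turn outside -1 to 1 is refused whole. A call with a gripper value outside its range is refused whole. The fingers move at their own pace and stop on an object; "squeeze" is the grip in N (left out, the last holds). Time passes only in rows, so rows that repeat a pose let the fingers close. It gives the time, the measured TCP pose, the force and the opening at its end, in the units of the state.
- sense(): the state, without advancing time (a new reading comes with each control period).
- optics.get_image(name): name is "scene" or "top" or "wrist"; returns a dict with "img" (384x512x3 uint8, red, green, blue), "depth" (384x512 float32, mm along the optical axis (not along the pixel's ray), 0 where there is no reading), "vertical_fov" (degrees; the focal length in pixels is half the picture's height over the tangent of half this angle, whatever the lens; pixels are square), "cx", "cy" (the principal point, pixels), "extrinsics" (4x4, takes a point from camera to world coordinates). Camera axes: x right, y down, z forward; pixel columns grow to the right and rows downward; lengths in mm; the calibration is good to about 2 mm. A picture is of the moment at which its call begins.
- order.sign_off(): hands the job in, once; it reports no verdict.
The state is a dict: "clock": time; "joint_positions": joint angles; "qvel": joint speeds; "tau": joint torques, N m; "eef_pos": TCP position; "tcp_rot": TCP orientation; "contact_force": force on the tool from outside, world axes, zero at the start; "torque": the same for the moment, N m; "gripper_width": opening from 0.0 (shut) to 1.0 (fully open).
Only numpy, scipy, OpenCV 4.12 (cv2) and the standard library are available. Lean on these libraries where they do the work, as an engineer would, in place of code of your own. Each camera call takes 0.05 s, during which the arm holds its last target.

## Working session

There is one attempt and no reset: what is moved stays moved. The work goes in short steps, Python scripts to look and compute and a tool call to move; the robot and the scene stay as the last step left them, time stands still between calls to the robot, and variables do not carry over. Pictures are saved under pics/ and viewed, and the job is handed in when it is done.

Besides the shell and the picture viewer there is one more tool, called after "Emit:" by a JSON object that holds its "name" and its "arguments". send_rows: Moves the arm, as the interface text tells. Shifts and turns lie within -1 to 1; 1 stands for 250 mm of shift or 90 degrees of turn. Its arguments: {"type":"object","properties":{"series":{"type":"array"},"squeeze":{"type":"number"}},"required":["series"]}

```bash
mkdir -p pics; ls; cat > h.py <<'E'
import numpy as np, cv2
from cell import sense, optics, order, env
def grab(n,tag):
    d=optics.get_image(n); cv2.imwrite(f'pics/{tag}.png',cv2.cvtColor(d['img'],cv2.COLOR_RGB2BGR)); np.savez(f'{tag}.npz',**{k:np.array(v) for k,v in d.items()}); return d
def K(d):
    f=192/np.tan(np.radians(float(d['vertical_fov']))/2); return f,float(d['cx']),float(d['cy'])
def ray(d,u,v,z):
    f,cx,cy=K(d);E=np.array(d['extrinsics']);r=E[:3,:3]@np.array([(u-cx)/f,(v-cy)/f,1]);o=E[:3,3];return o+r*(z-o[2])/r[2]
def proj(d,p):
    f,cx,cy=K(d);E=np.linalg.inv(np.array(d['extrinsics']));q=E[:3,:3]@np.array(p)+E[:3,3];return q[0]/q[2]*f+cx,q[1]/q[2]*f+cy
def cloud(d):
    f,cx,cy=K(d);E=np.array(d['extrinsics']);z=d['depth'];v,u=np.mgrid[:384,:512];P=np.stack([(u-cx)/f*z,(v-cy)/f*z,z],-1);return P@E[:3,:3].T+E[:3,3]
E
python3 - <<'E'
from h import *
print(sense(),env.tcp_to_tips)
for n in ['scene','top','wrist']:
    d=grab(n,n+'0'); print(n,K(d),np.round(d['extrinsics'],3).tolist(),(d['depth']>0).mean())
E
```

```text
pics
{'clock': 0.0, 'joint_positions': array([-1.20696998,  0.39918446,  0.0450216 ,  1.53788887, -0.01867716,
        1.20690479, -0.05070518]), 'qvel': array([-0.00025489, -0.00065065,  0.0009377 ,  0.00055137,  0.00113842,
       -0.00015314,  0.00209332]), 'tau': array([ 1.39508799e-05, -4.75135767e+01,  1.36454757e+00, -2.54211831e+01,
        1.14930019e-02,  9.35145537e-03,  5.98767286e-06]), 'eef_pos': array([289.92008725, 581.08691874, 249.26412058]), 'tcp_rot': array([ 5.79874492e-04,  8.50401245e-01,  5.26133783e-01, -7.92883938e-04]), 'contact_force': array([-0.28672658,  0.2901476 , -0.09359877]), 'torque': array([ 0.01620744,  0.03609118, -0.00975216]), 'gripper_width': 0.9992828905625009} 19.0
scene (np.float64(366.3326969107799), 255.00919966220468, 196.33600659829187) [[0.892, 0.34, -0.297, 852.682], [0.451, -0.687, 0.57, -570.332], [-0.011, -0.643, -0.766, 847.629], [0.0, 0.0, 0.0, 1.0]] 0.9959971110026041
top (np.float64(421.88568615042004), 258.4121125315068, 186.61050327530606) [[0.005, -0.999, 0.033, 503.836], [-1.0, -0.004, 0.03, -16.491], [-0.03, -0.033, -0.999, 1122.652], [0.0, 0.0, 0.0, 1.0]] 0.996185302734375
wrist (np.float64(331.16644714271104), 253.95195435230931, 197.350080543532) [[0.446, 0.849, 0.283, 216.079], [0.895, -0.423, -0.142, 619.166], [-0.001, 0.317, -0.949, 373.097], [0.0, 0.0, 0.0, 1.0]] 0.9957021077473959
```

View pics/scene0.png

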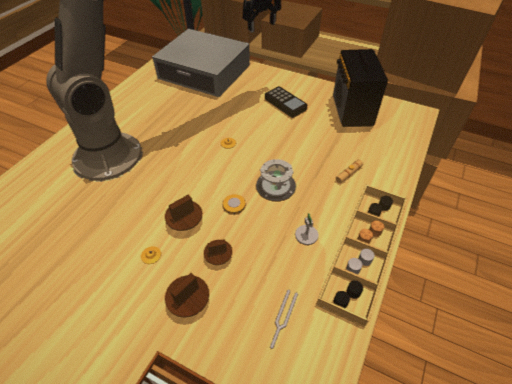

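View pics/top0.png

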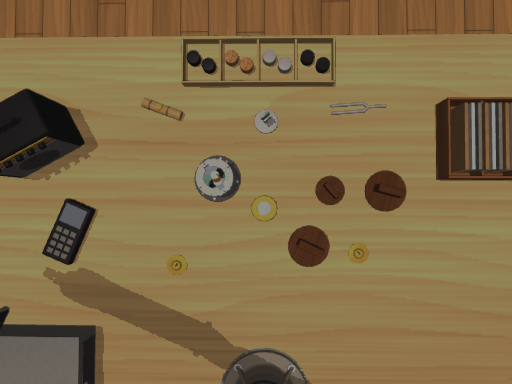

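View pics/wrist0.png

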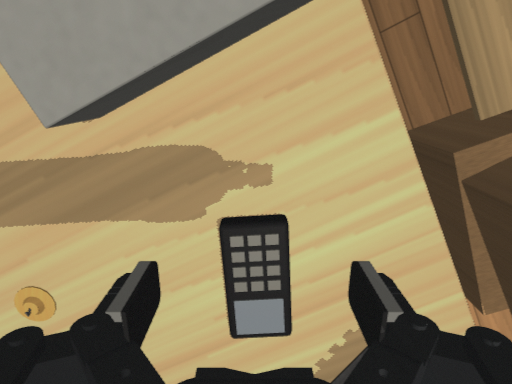

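The top view shows the smallest lid at about (330,190), its bar running diagonally. The canister is at (217,178). I'll measure both.

```bash
cat > t.py <<'E'
from h import *
d=np.load('top0.npz'); im=d['img']; C=cloud(d)
# lid: dark brown mask
def crop(u,v,r,tag,s=8):
    a=im[v-r:v+r,u-r:u+r]; cv2.imwrite(f'pics/{tag}.png',cv2.cvtColor(cv2.resize(a,None,fx=s,fy=s,interpolation=cv2.INTER_NEAREST),cv2.COLOR_RGB2BGR))
crop(330,190,24,'lidc',10); crop(217,178,30,'canc',10)
z=C[...,2]
for (u,v,r) in [(330,190,24),(217,178,32)]:
    s=z[v-r:v+r,u-r:u+r]; print(np.histogram(s,bins=np.arange(-10,110,6)))
u,v,r=330,190,22
S=np.s_[v-r:v+r,u-r:u+r]; P=C[S].reshape(-1,3)
b=P[P[:,2]>56]; print('bar',len(b),b.mean(0), cv2.minAreaRect(b[:,:2].astype(np.float32)))
b=P[(P[:,2]>18)&(P[:,2]<40)]; print('fl',cv2.minEnclosingCircle(b[:,:2].astype(np.float32)))
u,v,r=217,178,28
P=C[v-r:v+r,u-r:u+r].reshape(-1,3)
b=P[(P[:,2]>64)&(P[:,2]<76)]; print('rim',cv2.minEnclosingCircle(b[:,:2].astype(np.float32)),b.mean(0))
b=P[(P[:,2]>12)]; print('all',cv2.minEnclosingCircle(b[:,:2].astype(np.float32)))
E
python3 t.py
```

```text
(array([  93, 1346,  189,    0,    4,  295,  248,    2,    5,    4,    8,
          8,   89,   12,    0,    0,    0,    0,    0]), array([-10,  -4,   2,   8,  14,  20,  26,  32,  38,  44,  50,  56,  62,
        68,  74,  80,  86,  92,  98, 104]))
(array([  95, 2009,  799,  171,   26,   66,  129,   53,    7,    3,    3,
         13,  139,  567,    7,    0,    0,    0,    0]), array([-10,  -4,   2,   8,  14,  20,  26,  32,  38,  44,  50,  56,  62,
        68,  74,  80,  86,  92,  98, 104]))
bar 110 [ 531.80426889 -166.26892756   74.96349567] ((528.1928100585938, -100.230224609375), (38.745941162109375, 170.06211853027344), 3.3832638263702393)
fl ((532.2942504882812, -168.5287322998047), 38.01646041870117)
rim ((564.0740966796875, 125.54313659667969), 49.01838302612305) [562.81427353 126.8639908   69.55142452]
all ((541.7393798828125, 77.24510192871094), 101.10946655273438)
```

```bash
cat > t2.py <<'E'
from h import *
d=np.load('top0.npz'); C=cloud(d)
u,v,r=330,190,22
P=C[v-r:v+r,u-r:u+r].reshape(-1,3); b=P[(P[:,2]>56)&(P[:,2]<74)]
print(len(b),b.mean(0),cv2.minAreaRect(b[:,:2].astype(np.float32)))
w=np.linalg.eigh(np.cov(b[:,:2].T)); print(w[0]**.5, np.degrees(np.arctan2(w[1][1,1],w[1][0,1])))
for p in ([532,-167,66.5],[564,126,70]): print(proj(d,p))
E
python3 t2.py
```

```text
109 [ 532.06086299 -167.64304005   65.35167219] ((532.469482421875, -167.93179321289062), (45.24075698852539, 14.1395902633667), 41.07196044921875)
[ 4.21462892 13.10336154] -138.1958719890603
(np.float64(331.4642868197769), np.float64(189.56880971154004))
(np.float64(214.24601788163682), np.float64(176.32298543882965))
```

View pics/lidc.png

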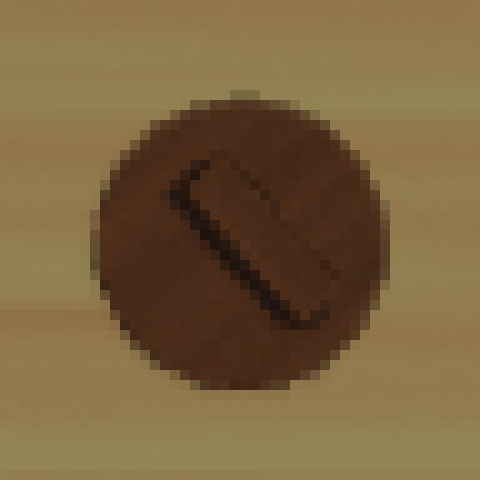

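View pics/canc.png

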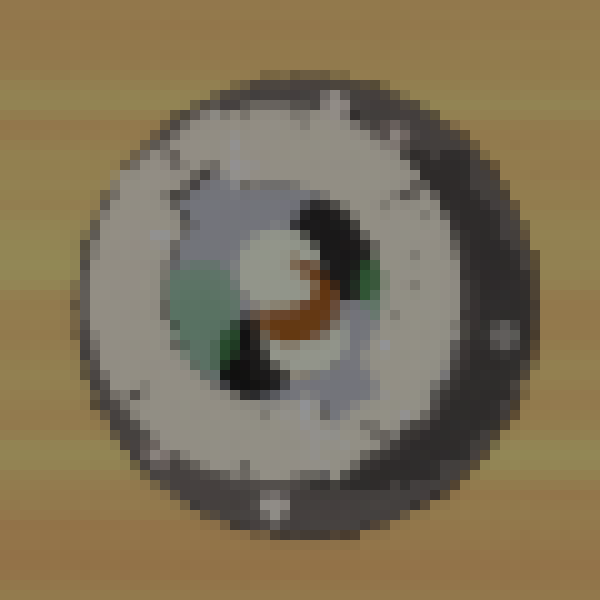

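The lid's centre is about (532,-168) and its bar lies at about 41°. The canister is about (563,126) with its notches at about 38°. I'll write a move helper, then look at the canister more closely with the wrist camera.

```bash
cat > mv.py <<'E'
# shift/turn from commanded pose (pos,yaw of tool x, tool down) to target
import sys,json
from h import *
from scipy.spatial.transform import Rotation as R
def down(yaw): # tool x at yaw, z down
    y=np.radians(yaw); x=np.array([np.cos(y),np.sin(y),0]); z=np.array([0,0,-1.]); return R.from_matrix(np.stack([x,np.cross(z,x),z],1))
def delta(p0,R0,p1,R1):
    return np.round(R0.inv().apply(np.array(p1)-p0)/250,4), np.round((R0.inv()*R1).as_rotvec()/(np.pi/2),4)
E
python3 - <<'E'
from mv import *
d=np.load('wrist0.npz');E=d['extrinsics'];R0=R.from_quat(np.array([8.50401245e-01,5.26133783e-01,0,0]));p0=np.array([290.18,581.667,250.347])
print('yaw',np.degrees(np.arctan2(R0.as_matrix()[1,0],R0.as_matrix()[0,0])))
co=R0.inv().apply(E[:3,3]-p0); cz=R0.inv().apply(E[:3,2]); print('cam in tool',co,cz)
yaw=-50;R1=down(yaw); z=230
c=R1.apply(co);dz=R1.apply(cz); camz=z+c[2]; t=(70-camz)/dz[2]
p1=np.array([563,126,70])-dz*t-c; p1[2]=z; print('view pose',p1); 
print(delta(p0,R0,p1,R0)); print(delta(p0,R0,p1,R1))
E
```

```text
yaw 63.48923494396771
cam in tool [   0.48036347  -83.04753084 -122.75008227] [-0.00112764  0.31659893  0.94855883]
view pose [571.58312764 133.3903805  230.        ]
(array([-1.1021,  1.8076,  0.0814]), array([0., 0., 0.]))
(array([-1.1021,  1.8076,  0.0814]), array([0.   , 0.   , 1.261]))
```

Emit:
{"name": "send_rows", "arguments": {"series": [[[0.5,-0.55,0.9,0.04,0,0,0.63],[0.5,-0.55,0.9,0.04,0,0,0.63],[0.5,-0.55,0.9,0.04,0,0,0.63],[0.5,-0.55,0.9,0.04,0,0,0.63],[0.5,-0.55,0.9,0.04,0,0,0.63],[0.5,-0.55,0.9,0.04,0,0,0.63],[0.5,-0.55,0.9,0.04,0,0,0.63],[0.5,-0.55,0.9,0.04,0,0,0.63]]]}}

```text
clock: 1.15
eef_pos: [429.8, 358.5, 240.2]
tcp_rot: [0.0, 0.998, 0.06, -0.0]
contact_force: [0.2, 0.2, -0.1]
gripper_width: 0.497
```

```bash
cat >> mv.py <<'E'
def apply(p,Rr,s,t): return p+Rr.apply(np.array(s)*250), Rr*R.from_rotvec(np.array(t)*np.pi/2)
def load():
    j=json.load(open('cmd.json')); return np.array(j['p']),R.from_quat(j['q'])
def save(p,Rr): json.dump(dict(p=list(p),q=list(Rr.as_quat())),open('cmd.json','w')); M=Rr.as_matrix(); print('cmd',p.round(2),'yaw',np.degrees(np.arctan2(M[1,0],M[0,0])).round(2),'z',M[:,2].round(4))
def did(s,t): save(*apply(*load(),s,t))
E
python3 - <<'E'
from mv import *
save(np.array([290.18,581.667,250.347]),R.from_quat([8.50401245e-01,5.26133783e-01,0,0]))
did([-.55,.9,.04],[0,0,.63]); print(sense()['eef_pos'],sense()['tcp_rot'])
print(delta(*load(),[571.6,133.4,230],down(-50)))
E
```

```text
cmd [290.18 581.67 250.35] yaw 63.49 z [ 0.  0. -1.]
cmd [430.15 358.19 240.35] yaw 6.79 z [ 0.  0. -1.]
[429.77229029 358.50958091 240.15980153] [ 3.83626705e-05  9.98195968e-01  6.00399178e-02 -1.23987062e-04]
(array([0.4556, 0.9598, 0.0414]), array([0.   , 0.   , 0.631]))
```

Emit:
{"name": "send_rows", "arguments": {"series": [[[0.5,0.456,0.96,0.04,0,0,0.63],[0.5,0.456,0.96,0.04,0,0,0.63],[0.5,0.456,0.96,0.04,0,0,0.63],[0.5,0.456,0.96,0.04,0,0,0.63],[0.5,0.456,0.96,0.04,0,0,0.63],[0.5,0.456,0.96,0.04,0,0,0.63],[0.5,0.456,0.96,0.04,0,0,0.63],[0.5,0.456,0.96,0.04,0,0,0.63]]]}}

```text
clock: 2.15
eef_pos: [571.5, 134.1, 230.2]
tcp_rot: [-0.0, 0.907, -0.421, -0.0]
contact_force: [0.1, 0.8, -0.3]
gripper_width: 0.5
```

```bash
python3 - <<'E'
from mv import *
did([.456,.96,.04],[0,0,.63]); print(sense()['eef_pos'],sense()['tcp_rot'],sense()['joint_positions'])
d=grab('wrist','wcan')
E
```

```text
cmd [571.72 133.35 230.35] yaw -49.91 z [ 0. -0. -1.]
[571.49652505 134.10218821 230.23032971] [-9.57760182e-05  9.07135944e-01 -4.20837675e-01 -1.43473213e-04] [-0.77067385  0.35031526  0.59647051  1.72907638 -0.21535202  1.12818816
 -0.97827168]
```

View pics/wcan.png

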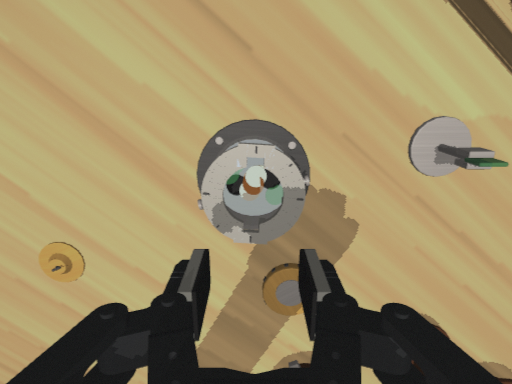

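The wrist view shows the canister rim near (255,192). Its notches are near (256,158) and (252,222), almost in line with the tool's y axis. I'll refine these.

```bash
cat > can.py <<'E'
from mv import *
d=dict(np.load('wcan.npz')); im=d['img']
# rectify rim plane z=70 into a 0.25mm/px topdown picture around c
c=np.array([563,126.]); N=480; s=0.25
f,cx,cy=K(d)
pts=np.float32([proj(d,[c[0]+a,c[1]+b,70]) for a,b in[(-60,-60),(60,-60),(60,60),(-60,60)]])
dst=np.float32([[0,0],[N,0],[N,N],[0,N]])  # u = x, v= y
H=cv2.getPerspectiveTransform(pts,dst); w=cv2.warpPerspective(im,H,(N,N),flags=cv2.INTER_LINEAR)
cv2.imwrite('pics/canrect.png',cv2.cvtColor(w,cv2.COLOR_RGB2BGR)); 
C=cloud(d); m=(np.abs(C[...,2]-70)<5)&(np.hypot(C[...,0]-c[0],C[...,1]-c[1])<60)
v,u=np.nonzero(m); X=np.array([ray(d,a,b,70)[:2] for a,b in zip(u,v)])
print(len(X),cv2.minEnclosingCircle(X.astype(np.float32)))
for k in range(3):
    cc,r=cv2.minEnclosingCircle(X.astype(np.float32))
# hull fit
h=cv2.convexHull(X.astype(np.float32))[:,0]; A=np.c_[2*h,np.ones(len(h))]; q=np.linalg.lstsq(A,(h**2).sum(1),rcond=None)[0]; print('hull',q[:2],np.sqrt(q[2]+q[:2]@q[:2]), np.abs(np.hypot(*(h-q[:2]).T)).std())
print('depth z',np.median(C[m][:,2]))
E
python3 can.py
```

```text
5313 ((560.47607421875, 128.8194122314453), 49.591644287109375)
hull [560.35957666 129.12948592] 47.24182082515584 0.7868067091273971
depth z 70.08567557203742
```

View pics/canrect.png

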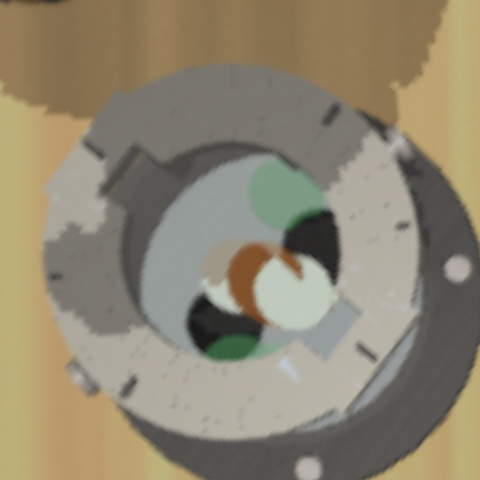

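```bash
python3 - <<'E'
from mv import *
p,r=load(); print(delta(p,r,p+[-31,-294,0],r))
E
```

```text
(array([0.8198, 0.8522, 0.    ]), array([0., 0., 0.]))
```

Emit:
{"name": "send_rows", "arguments": {"series": [[[0.5,0.82,0.85,0,0,0,0],[0.5,0.82,0.85,0,0,0,0],[0.5,0.82,0.85,0,0,0,0],[0.5,0.82,0.85,0,0,0,0],[0.5,0.82,0.85,0,0,0,0],[0.5,0.82,0.85,0,0,0,0],[0.5,0.82,0.85,0,0,0,0],[0.5,0.82,0.85,0,0,0,0]]]}}

```text
clock: 3.2
eef_pos: [541.7, -158.2, 230.1]
tcp_rot: [-0.0, 0.907, -0.42, -0.0]
contact_force: [-0.2, -0.5, -1.2]
gripper_width: 0.503
```

```bash
cat > lid.py <<'E'
from mv import *
d=dict(np.load('wlid.npz')); im=d['img']
C=cloud(d); c=np.array([529.5,-165.5])
m=(C[...,2]>58)&(C[...,2]<75)&(np.hypot(C[...,0]-c[0],C[...,1]-c[1])<45)
v,u=np.nonzero(m); X=np.array([ray(d,a,b,66.5)[:2] for a,b in zip(u,v)]).astype(np.float32)
print(len(X),cv2.minAreaRect(X),X.mean(0),np.median(C[m][:,2])); w=np.linalg.eigh(np.cov(X.T)); print(np.degrees(np.arctan2(w[1][1,1],w[1][0,1])))
m=(C[...,2]>18)&(C[...,2]<38)&(np.hypot(C[...,0]-c[0],C[...,1]-c[1])<48)
v,u=np.nonzero(m); X=np.array([ray(d,a,b,26.5)[:2] for a,b in zip(u,v)]).astype(np.float32); print('fl',cv2.minEnclosingCircle(X))
N=480
pts=np.float32([proj(d,[c[0]+a,c[1]+b,66.5]) for a,b in[(-60,-60),(60,-60),(60,60),(-60,60)]])
w=cv2.warpPerspective(im,cv2.getPerspectiveTransform(pts,np.float32([[0,0],[N,0],[N,N],[0,N]])),(N,N))
cv2.imwrite('pics/lidrect.png',cv2.cvtColor(w,cv2.COLOR_RGB2BGR))
E
python3 - <<'E'
from mv import *
did([.82,.85,0],[0,0,0]); print(sense()['eef_pos'],sense()['tcp_rot'])
d=grab('wrist','wlid')
E
python3 lid.py
```

```text
cmd [ 541.16 -160.33  230.35] yaw -49.91 z [ 0. -0. -1.]
[ 541.67549466 -158.24373858  230.08594153] [-4.03095648e-04  9.07375283e-01 -4.20321147e-01 -2.57554197e-04]
729 ((530.249267578125, -164.8645477294922), (47.147891998291016, 13.447364807128906), 40.67194366455078) [ 530.6209  -165.01385] 66.43981243536922
-139.14808362220862
fl ((529.6051025390625, -165.77896118164062), 37.82998275756836)
```

View pics/lidrect.png

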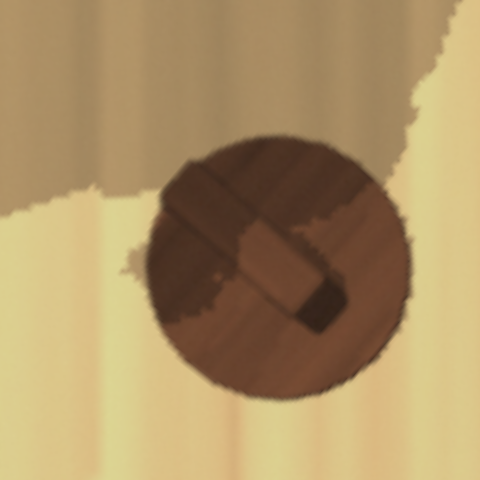

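View pics/wlid.png

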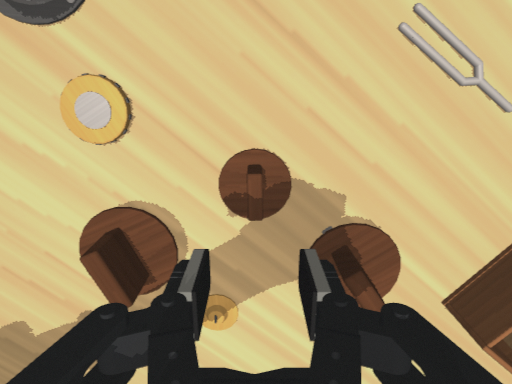

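```bash
python3 - <<'E'
from mv import *
p,r=load()
print(sense()['eef_pos'])
print(delta(p,r,[531.3,-166.4,49],down(-49)))
E
```

```text
[ 541.65433198 -158.40424596  230.12233486]
(array([-0.0068,  0.0458,  0.7254]), array([ 0.    ,  0.    , -0.0101]))
```

Emit:
{"name": "send_rows", "arguments": {"series": [[[0.5,-0.007,0.046,0.2,0,0,-0.01],[0.5,-0.007,0.046,0.4,0,0,-0.01],[0.5,-0.007,0.046,0.5,0,0,-0.01],[0.5,-0.007,0.046,0.5,0,0,-0.01],[0.5,-0.007,0.046,0.5,0,0,-0.01]]]}}

```text
clock: 3.88
eef_pos: [532.4, -166.1, 106.4]
tcp_rot: [-0.0, 0.91, -0.414, 0.001]
contact_force: [0.1, 0.5, 1.2]
gripper_width: 0.503
```

```bash
python3 - <<'E'
from mv import *
did([-.007,.046,.5],[0,0,-.01]);s=sense();print(s['eef_pos'],s['qvel'].round(3))
d=grab('wrist','wl2')
E
```

```text
cmd [ 531.24 -166.39  105.35] yaw -49.01 z [ 0. -0. -1.]
[ 532.3648814 -166.146452   106.4260738] [ 0.002 -0.016  0.008 -0.009 -0.002 -0.003  0.001]
```

View pics/wl2.png

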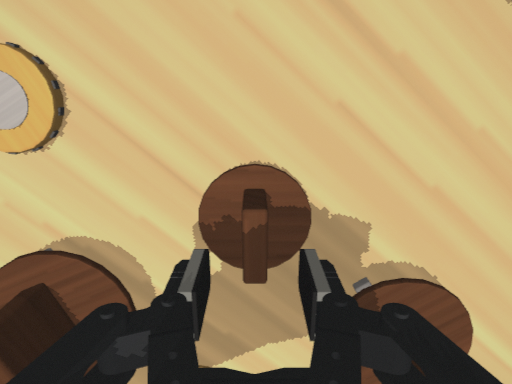

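The bar is centred between the fingers: u≈255, and the finger edges are at 210 and 300. Next I'll go down and grip it.

Emit:
{"name": "send_rows", "arguments": {"series": [[[0.5,0,0,0.12,0,0,0],[0.5,0,0,0.2,0,0,0],[0.5,0,0,0.224,0,0,0],[0.5,0,0,0.224,0,0,0],[0.1,0,0,0.224,0,0,0],[0.0,0,0,0.224,0,0,0],[0.0,0,0,0.224,0,0,0],[0.0,0,0,0.224,0,0,0]]], "squeeze": 50}}

```text
clock: 4.92
eef_pos: [531.9, -166.6, 50.1]
tcp_rot: [-0.0, 0.91, -0.415, 0.001]
contact_force: [0.3, -0.4, 6.1]
gripper_width: 0.156
```

```bash
python3 - <<'E'
from mv import *
did([0,0,.224],[0,0,0]);s=sense();print(s['eef_pos'],s['gripper_width'],s['contact_force'],s['qvel'].round(3))
d=grab('wrist','wl3')
E
```

```text
cmd [ 531.24 -166.39   49.35] yaw -49.01 z [ 0. -0. -1.]
[ 531.87622824 -166.62097986   50.06619558] 0.15561115544807133 [ 0.3212749  -0.39811791  6.06619928] [-0.002  0.001 -0.    -0.001 -0.002  0.001  0.002]
```

View pics/wl3.png

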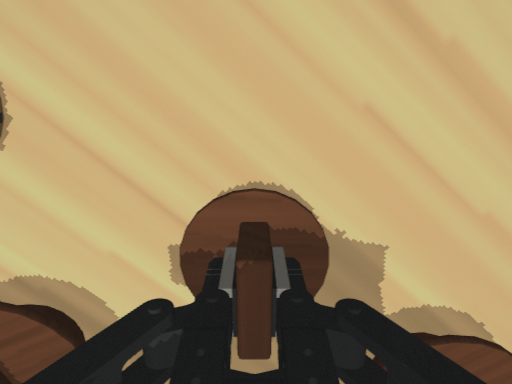

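```bash
cat > held.py <<'E'
from mv import *
import sys
def held(tag,ztop):
    d=dict(np.load(tag+'.npz')); C=cloud(d)
    v0,u0=np.mgrid[:384,:512]
    m=(np.abs(C[...,2]-ztop)<4)&(u0>225)&(u0<285)&(v0>200)&(v0<375)
    R_=d['img'].astype(int); m&=(R_[...,0]-R_[...,2]>18)
    v,u=np.nonzero(m); X=np.array([ray(d,a,b,ztop)[:2] for a,b in zip(u,v)]).astype(np.float32)
    print(len(X),'rows',v.min(),v.max(),'cols',u.min(),u.max(),'zmed',np.median(C[m][:,2])); r=cv2.minAreaRect(X); print(r,X.mean(0)); return r
if __name__=='__main__': held(sys.argv[1],float(sys.argv[2]))
E
python3 held.py wl3 66.5
```

```text
3558 rows 255 359 cols 236 272 zmed 66.50888389325749
((530.779296875, -165.18348693847656), (47.55620574951172, 13.447341918945312), 40.68649673461914) [ 531.4797  -164.51883]
```

```bash
python3 - <<'E'
from mv import *
p,r=load()
print(delta(p,r,[561.3,127.3,169.35],down(-52.95)))
E
```

```text
(array([-0.8079, -0.8613, -0.48  ]), array([0.    , 0.    , 0.0438]))
```

Emit:
{"name": "send_rows", "arguments": {"series": [[[0,0,0,-0.1,0,0,0],[0,0,0,-0.3,0,0,0],[0,0,0,-0.48,0,0,0],[0,0,0,-0.48,0,0,0]]]}}

```text
clock: 5.48
eef_pos: [533.4, -167.3, 172.4]
tcp_rot: [-0.001, 0.91, -0.415, 0.003]
contact_force: [-0.2, 0.9, -0.9]
gripper_width: 0.158
```

Emit:
{"name": "send_rows", "arguments": {"series": [[[0,-0.15,-0.16,0,0,0,0.02],[0,-0.32,-0.34,0,0,0,0.044],[0,-0.5,-0.53,0,0,0,0.044],[0,-0.66,-0.7,0,0,0,0.044],[0,-0.76,-0.81,0,0,0,0.044],[0,-0.808,-0.861,0,0,0,0.044],[0,-0.808,-0.861,0,0,0,0.044],[0,-0.808,-0.861,0,0,0,0.044]]]}}

```text
clock: 6.48
eef_pos: [561.0, 124.4, 169.0]
tcp_rot: [0.001, 0.894, -0.448, 0.0]
contact_force: [0.9, -0.4, -0.9]
gripper_width: 0.156
```

Emit:
{"name": "send_rows", "arguments": {"series": [[[0,0,0,0,0,0,0],[0,0,0,0,0,0,0],[0,0,0,0,0,0,0],[0,0,0,0,0,0,0]]]}}

```text
clock: 6.98
eef_pos: [561.2, 127.2, 169.4]
tcp_rot: [-0.0, 0.895, -0.446, 0.0]
contact_force: [1.6, -0.3, -1.9]
gripper_width: 0.158
```

```bash
python3 - <<'E'
from mv import *
did([0,0,-.48],[0,0,0]);did([-.808,-.861,0],[0,0,.044]);s=sense();print(s['eef_pos'],s['gripper_width'],s['contact_force'],s['qvel'].round(3),s['joint_positions'].round(2))
d=grab('wrist','wc2'); grab('scene','sc2'); grab('top','tc2')
E
python3 held.py wc2 186.4
```

```text
cmd [ 531.24 -166.39  169.35] yaw -49.01 z [ 0. -0. -1.]
cmd [561.22 127.27 169.35] yaw -52.97 z [ 0. -0. -1.]
[561.22637901 127.18440159 169.36647463] 0.15759111441889304 [ 1.55101832 -0.25215573 -1.85890968] [-0.002  0.002 -0.002 -0.     0.003 -0.001 -0.001] [-0.79  0.4   0.63  1.82 -0.28  1.   -0.97]
3547 rows 256 359 cols 234 273 zmed 185.79330620443238
((560.2674560546875, 128.87464904785156), (46.88039016723633, 15.40986156463623), 37.081729888916016) [561.15796 129.40895]
```

View pics/wc2.png

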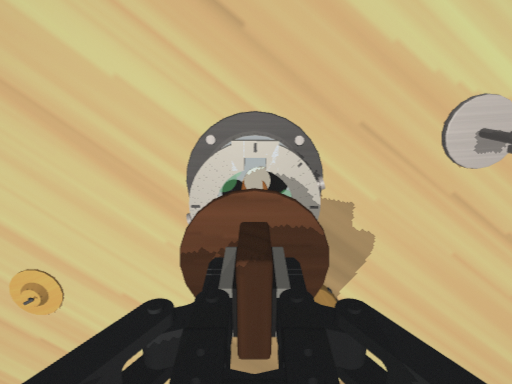

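View pics/sc2.png

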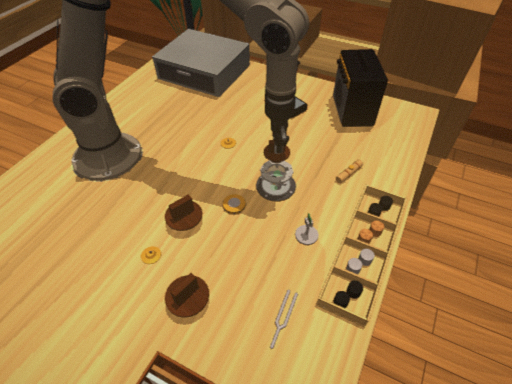

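The held bar is at (560.3,128.9) and 37.1°, and the canister at (560.4,128.7) and 36.8°. They are lined up, so I'll lower in steps.

Emit:
{"name": "send_rows", "arguments": {"series": [[[0,0,0,0.1,0,0,0],[0,0,0,0.18,0,0,0],[0,0,0,0.2,0,0,0],[0,0,0,0.215,0,0,0],[0,0,0,0.23,0,0,0],[0,0,0,0.23,0,0,0]]]}}

```text
clock: 7.88
eef_pos: [561.4, 127.3, 112.0]
tcp_rot: [-0.0, 0.895, -0.446, 0.0]
contact_force: [-0.0, -0.4, -0.9]
gripper_width: 0.155
```

Emit:
{"name": "send_rows", "arguments": {"series": [[[0,0,0,0.012,0,0,0],[0,0,0,0.024,0,0,0],[0,0,0,0.036,0,0,0],[0,0,0,0.044,0,0,0],[0,0,0,0.044,0,0,0]]]}}

```text
clock: 8.5
eef_pos: [561.1, 127.2, 100.6]
tcp_rot: [0.0, 0.895, -0.446, -0.0]
contact_force: [0.3, -0.0, 0.2]
gripper_width: 0.155
```

Emit:
{"name": "send_rows", "arguments": {"series": [[[0,0,0,0.004,0,0,0],[0,0,0,0.008,0,0,0],[0,0,0,0.011,0,0,0],[0,0,0,0.013,0,0,0],[0,0,0,0.013,0,0,0],[0,0,0,0.013,0,0,0]]]}}

```text
clock: 9.25
eef_pos: [561.3, 127.2, 98.6]
tcp_rot: [-0.0, 0.895, -0.446, -0.0]
contact_force: [-2.9, 0.4, 5.9]
gripper_width: 0.161
```

```bash
python3 - <<'E'
from mv import *
did([0,0,.23+.044+.013],[0,0,0]);s=sense();print(s['eef_pos'],s['gripper_width'],s['contact_force'],s['torque'])
d=grab('wrist','wc3'); grab('scene','sc3')
im=d['img'][190:384,150:360]; cv2.imwrite('pics/wc3c.png',cv2.cvtColor(cv2.resize(im,None,fx=3,fy=3),cv2.COLOR_RGB2BGR))
d=np.load('sc3.npz'); im=d['img'][130:210,235:315]; cv2.imwrite('pics/sc3c.png',cv2.cvtColor(cv2.resize(im,None,fx=7,fy=7),cv2.COLOR_RGB2BGR))
E
python3 held.py wc3 111.5
```

```text
cmd [561.22 127.27  97.6 ] yaw -52.97 z [ 0. -0. -1.]
[561.29768177 127.22350353  98.56396211] 0.16071675003478603 [-2.93365614  0.36760667  5.89083059] [-3.21705640e-04  5.84289966e-01  2.16608993e-02]
3036 rows 251 359 cols 236 272 zmed 114.8231390714167
((558.7219848632812, 127.57395935058594), (50.78226089477539, 13.882467269897461), 36.63861083984375) [560.0661  128.57501]
```

View pics/wc3.png

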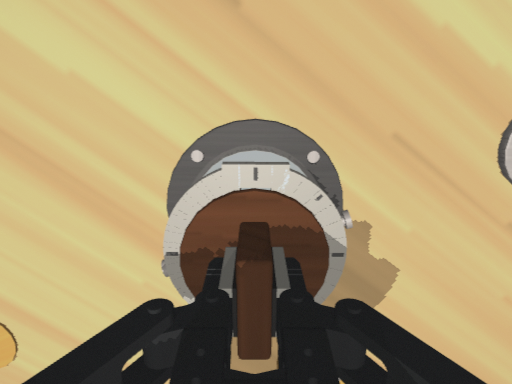

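View pics/sc3c.png

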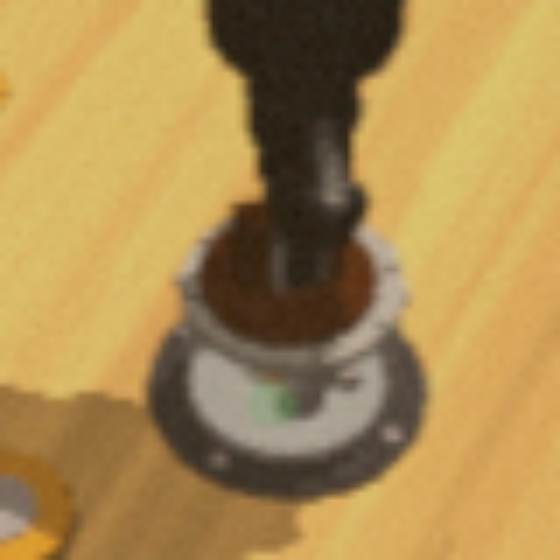

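Depth puts the bar's top at 114.8 mm against 115 expected when seated, with 6 N of contact force. So the flange is down and flush. Next I'll twist clockwise, which is a positive turn about tool z.

```bash
python3 held.py wc3 115; python3 held.py wc2 185.8
```

```text
3557 rows 256 359 cols 236 274 zmed 114.99534433336136
((560.4591674804688, 128.008544921875), (47.19107437133789, 14.799405097961426), 36.72732925415039) [560.95435 129.2502 ]
3574 rows 255 359 cols 234 273 zmed 185.786147652847
((560.0618286132812, 128.7223663330078), (47.54798126220703, 15.496503829956055), 37.08259582519531) [560.9297  129.24036]
```

Emit:
{"name": "send_rows", "arguments": {"series": [[[0,0,0,0,0,0,0.04],[0,0,0,0,0,0,0.08],[0,0,0,0,0,0,0.12],[0,0,0,0,0,0,0.16],[0,0,0,0,0,0,0.2],[0,0,0,0,0,0,0.2]]]}}

```text
clock: 10.1
eef_pos: [561.9, 127.3, 98.6]
tcp_rot: [-0.001, 0.814, -0.581, 0.0]
contact_force: [-2.1, -1.4, 4.9]
gripper_width: 0.159
```

Emit:
{"name": "send_rows", "arguments": {"series": [[[0,0,0,0,0,0,0.04],[0,0,0,0,0,0,0.08],[0,0,0,0,0,0,0.12],[0,0,0,0,0,0,0.16],[0,0,0,0,0,0,0.2],[0,0,0,0,0,0,0.25],[0,0,0,0,0,0,0.3],[0,0,0,0,0,0,0.3]]]}}

```text
clock: 11.1
eef_pos: [562.3, 127.4, 98.6]
tcp_rot: [0.001, -0.656, 0.755, -0.0]
contact_force: [0.0, 0.1, 5.1]
gripper_width: 0.155
```

Emit:
{"name": "send_rows", "arguments": {"series": [[[0,0,0,0,0,0,0],[0,0,0,0,0,0,0],[0,0,0,0,0,0,0],[0,0,0,0,0,0,0]]]}}

```text
clock: 11.6
eef_pos: [562.3, 127.4, 98.6]
tcp_rot: [0.001, -0.656, 0.755, -0.0]
contact_force: [0.4, -0.4, 5.2]
gripper_width: 0.159
```

```bash
python3 - <<'E'
from mv import *
did([0,0,0],[0,0,.5]);s=sense();print(s['eef_pos'],s['tcp_rot'],s['gripper_width'],s['contact_force'],s['torque'],s['qvel'].round(3))
grab('wrist','wc4'); d=grab('scene','sc4'); im=d['img'][130:210,235:315]; cv2.imwrite('pics/sc4c.png',cv2.cvtColor(cv2.resize(im,None,fx=7,fy=7),cv2.COLOR_RGB2BGR)); grab('top','tc4')
E
python3 held.py wc4 115
```

```text
cmd [561.22 127.27  97.6 ] yaw -97.97 z [ 0. -0. -1.]
[562.27912782 127.40488828  98.56072011] [ 1.15008676e-03 -6.56269338e-01  7.54525746e-01 -3.63804553e-04] 0.15925334670046323 [ 0.41726684 -0.42548331  5.18824646] [ 0.04342738  0.13966016 -0.11241348] [-0.    -0.    -0.002 -0.     0.001  0.001 -0.001]
3598 rows 255 359 cols 233 275 zmed 115.07504207097301
((561.1332397460938, 128.87393188476562), (16.695615768432617, 47.539817810058594), 82.14328002929688) [562.1037  128.76195]
```

View pics/wc4.png

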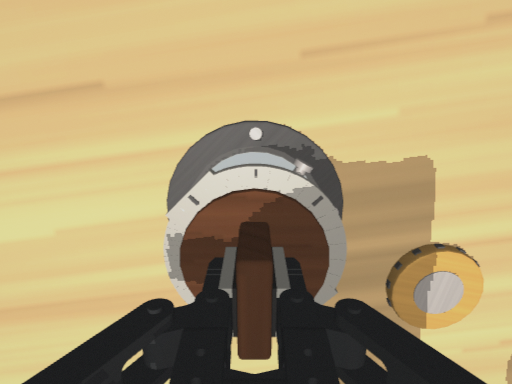

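View pics/sc4.png

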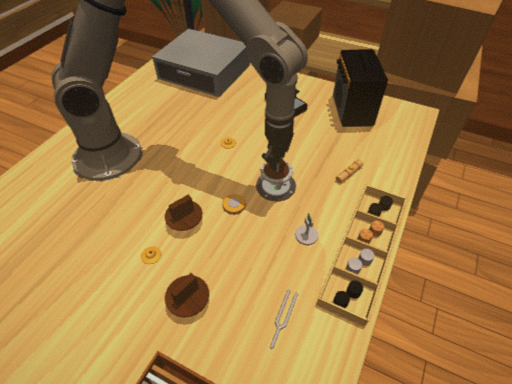

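The wrist view shows the bar at u≈255 pointing straight at the short half-way mark at (256,172). The long marks sit evenly either side, at (193,199) and (318,201), and the flange is flush. I'll hand it in while still gripping.

```bash
python3 -c "
from cell import order
print(order.sign_off())"
```

```text
the job is handed in; nothing more can be done
None
```

The smallest lid is seated on the canister, twisted 45° clockwise to the half-way mark, and still held in the gripper. I handed the job in at about 12 s; sign-off gives no verdict.

- **Seating:** The lugs went through the notches with the lid within about 1 mm and 1° of them. It stayed seated and untwisted for at least 0.25 s before I turned it.
- **Twist:** The last wrist picture put the bar about 44.7° clockwise of the notches, pointing at the short mark. It never went near the click.
- **Height:** The bar top measured 115.1 mm against 115 mm expected, so the flange is flush. The arm presses down with about 5 N.
- **Grip:** The commanded squeeze is 50 N and the gripper has stopped on the bar. The arm was at rest. Finger force itself isn't reported, so I couldn't read it directly.
- **Other things:** In the last scene picture, everything else looks where it started. I checked this by eye, not by measurement.

**One disagreement:** The top and wrist cameras differed by about 2–3 mm in absolute position. I moved by the difference between lid and canister positions, which agreed to about 1 mm in both cameras.

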